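# Pull the blue screwdriver from its holder into the tool pot

## Robot

A 6-joint arm with a two-finger parallel gripper is mounted at the origin on a cart in front of the work surface, level with it; the furniture and walls round the work are solid. World frame = base frame: x ahead of the robot, y to its left, z up, the work surface at z = 0. Lengths are in m, angles in rad, forces in N, time in s.
With the tool pointing down it reaches from about 0.35 to 0.775 m from the base axis. Payload 7.3 kg.
Tool frame: the origin (TCP) lies midway between the tips of the shut fingers; the grasp point (between the pads) lies 19 mm behind it (tcp_to_grasp is the distance from the TCP to the grasp point, in m); z points along the fingers, y is the line along which they close (so a half turn about z gives the same grasp; the last joint's range is limited). The gripper opens to 92 mm and grips with 3 to 60 N. Pads are 19 mm wide; open, the fingers measure 130 mm over their backs; the gripper's body (75 mm by 190 mm) begins 47 mm behind the grasp point.
Start: joints at [-1.359, 0.342, 1.524, -0, 1.275, -0.146], TCP at [0.184, -0.492, 0.227] pointing down, gripper open.
Joint ranges: [-2.53, 2.53], [-0.77, 2.02], [0.04, 2.7], [-1, 4.14], [0.28, 2.66], [-3.11, 3.11]. Speed limits (rad/s): [2.57, 2.57, 3.14, 3.14, 3.14, 3.14].

## Interface

Orientations are given as [roll, pitch, yaw] about the fixed x, y, z axes, in that order (R = Rz(yaw) Ry(pitch) Rx(roll)).
In Python, from cell import observe, read_camera, calibration, hand_in, tcp_to_grasp gives the robot as it stands.
- The arm moves only by the tool send_rows, never from a script. Its argument "targets" is a list of rows, each a list of 5 numbers: the opening, from 0 (shut) to 1 (fully open), then the shift along the world's x, y, z in m, then the turn about the world's z in rad. A call has 1 to 5 rows; each row shifts and turns the commanded pose from where the row before left it; what a row does not reach is not made up. A row lasts 1/10 s, in which the tool goes at most 50 mm and 8.59 degrees, less where a joint would pass 70% of its speed; a pose out of reach is approached as far as the arm can. A call is refused whole if a number of a shift passes 0.05 or a number of a turn 0.15, either way. A call with a gripper value outside its range is refused whole. The fingers move at their own pace and stop on an object; "grip_force" is the grip in N (left out, the last holds). Time passes only in rows, so rows that do not move let the fingers close. It gives the time, the measured TCP pose, the force, the opening and the grip force at its end, in the units of the state.
- observe(): the state, without advancing time (a new reading comes with each control period).
- read_camera(name): name is "scene" or "top" or "wrist"; returns (picture, depth): 480x640x3 uint8, red, green, blue; 480x640 float32, m along the optical axis (not along the pixel's ray), 0 where there is no reading.
- calibration(name): a dict with "intrinsics" (3x3 intrinsics, pixels), "k1" (the pictures are not rectified: a ray, as slopes to the right and down, at radius r is drawn at 1 + k1 r^2 times it, then the intrinsics apply), "world_to_cam" (4x4, takes a point from world to camera coordinates); the wrist camera has in their place "hand_eye" (4x4, takes a point from camera to tool coordinates, whose origin is the TCP and whose axes are the flange's). Camera axes: x right, y up, looking along -z (the intrinsics and any distortion apply to the point x, -y, -z); pixel columns grow to the right and rows downward; lengths in m; the calibration is good to about 2 mm. A picture is of the moment at which its call begins: read the wrist's pose just before it. calibration takes no time and is no camera call.
- hand_in(): hands the job in; it is judged then, once.
The state is a dict: "time": time; "qpos": joint angles; "qvel": joint speeds; "joint_efforts": joint torques, N m; "tool_pos": TCP position; "tool_rot": TCP orientation; "contact_force": force on the tool from outside, world axes, zero at the start; "torque": the same for the moment, N m; "opening": finger opening in m; "grip_force": force on a finger pad.
Only numpy, scipy, OpenCV 4.12 (cv2) and the standard library are available. Lean on these libraries where they do the work, as an engineer would, in place of code of your own. Each camera call takes 0.05 s, during which the arm holds its last target. There are 200 camera calls.

## Task

The blue screwdriver is wanted in the orange tool pot, but a marker pen lies across the pot's mouth. Take the marker off and lay it flat on the workbench without letting it fall, then pull the blue screwdriver up out of the grey holder block and lower it blade down into the pot, without dropping it, and leave it standing there. Leave the yellow driver standing in its well and leave the tape roll and the grease tub where they are.

Things in the scene. Friction and masses are not known exactly. Their poses are not given: they have to be found in the camera images.
- holder: grey plastic tool holder, a fixed block 56 mm (x) x 146 mm (y) x 80 mm high on a thin dark foot plate 78 x 168 mm; origin at the centre of its underside on the bench. Two wells, 12 mm wide and 70 mm deep, at y = -35 and +35 mm, x = 0
- pot: round orange tool pot, fixed, 96 mm outside diameter, 88 mm inside, 130 mm high, on a flat black rubber foot 112 mm across; origin on its axis at the underside
- pot_floor (a point): centre of the pot's inner floor, 8 mm above the bench
- pot_mouth (a point): centre of the pot's mouth, at rim height, 130 mm above the bench
- screwdriver_blue: blue-handled screwdriver, 186 mm long, 90 g, standing blade down and slightly loose in one of the wells. Its own +y runs along it from handle to blade (so it points down), the origin lies 13 mm to the side (-z) of its axis. The handle is 26 mm thick and 62 mm long, its end 87 mm from the origin at -y
- screwdriver_blue_handle (a point): point on the screwdriver's axis inside the handle, 25 mm from the handle's end and 147 mm from the tip; grip here, across the body's own x or z
- screwdriver_blue_tip (a point): tip of the screwdriver's blade, on its axis
- nut_driver: yellow-handled driver of the same kind and size, handle 29 mm thick, standing in the other well, its top 180 mm above the bench; it stays there, so do not strike it with the screwdriver carried past
- nut_driver_handle (a point): point on the yellow driver's axis inside the handle, about 23 mm from the handle's end
- marker: marker pen, white with a black cap, 132 mm long, 15 mm thick, lying across the pot's rim, roughly over the middle of the mouth; take it with the fingers opened less than 55 mm so that they pass inside the mouth, or keep the fingertips above the rim; its own y runs along it, z up; origin at the middle of its underside
- marker_mid (a point): middle of the marker, on its axis
- tape_yellow: roll of yellow tape lying near the bench's front edge, 66 mm across, 19 mm high; origin at the centre of its underside. The bench is free between it and the holder and pot, about x = 0.41 to 0.47 m, y = 0.15 to 0.35 m
- grease_tub: white tub with a blue lid near the bench's front edge, 37 mm across, 54 mm high; origin at the centre of its underside
Things that resemble listed ones, but are neither listed nor needed, are in the scene too. Leave any pink look-alike of the screwdriver_blue alone.

How it is judged:
On the way, in this order (a step that is already met when the one before it is completed fails the run):
1. the marker is gripped and lifted at least 15 mm off the pot's rim (height (world z) of marker_mid above 0.152 m and contact force between the fingers and marker above 0.5 N), for 0.1 s.
2. the marker lies flat on the bench, let go and at rest (height (world z) of marker_mid between -0.02 and 0.02 m and contact force between the fingers and marker below 0.1 N and linear speed of marker below 0.05 m/s), for 0.2 s.
3. the blue screwdriver is held in the fingers with its blade pulled clear above the holder (height (world z) of screwdriver_blue_tip above 0.085 m and contact force between the fingers and screwdriver_blue above 0.5 N), for 0.1 s.
At the end, for the whole second after the job is handed in: the blue screwdriver stands or leans in the pot, blade down (tip within 46 mm of the pot's axis and below 35 mm, handle above 110 mm), at rest; the marker lies flat on the bench (its middle below 20 mm), at rest; the yellow driver is still in its well, within 30 mm of where it was (horizontal distance between screwdriver_blue_tip and pot_floor below 0.046 m and z of screwdriver_blue_tip in the frame of pot below 0.035 m and height (world z) of screwdriver_blue_handle above 0.11 m and linear speed of each of screwdriver_blue, marker below 0.05 m/s and height (world z) of marker_mid between -0.02 and 0.02 m and distance of nut_driver from where it was at the start of the episode below 0.03 m); the robot touches nothing.
It fails at once if the screwdriver is dropped (faster than 0.9 m/s while not held by the fingers) (linear speed of screwdriver_blue above 0.9 m/s and contact force between the fingers and screwdriver_blue below 0.05 N).
It fails at once if the marker falls (faster than 0.9 m/s while not held by the fingers) (linear speed of marker above 0.9 m/s and contact force between the fingers and marker below 0.05 N).
It fails at once if the yellow driver is pulled out or moved by more than 30 mm (distance of nut_driver from where it was at the start of the episode above 0.03 m).
It fails at once if the tape roll or the grease tub is moved by more than 30 mm (distance of any of tape_yellow, grease_tub from where it was at the start of the episode above 0.03 m).
It also fails if it takes over 54 s, if anything falls off the work surface, if the arm or the gripper's body presses on something with over 40 N, if the wrist force passes 120 N, or if a joint passes its speed limit or range.

## Working session

There is one attempt and no reset: what is moved stays moved. The work goes in short steps, Python scripts to look and compute and a tool call to move; the robot and the scene stay as the last step left them, time stands still between calls to the robot, and variables do not carry over. Pictures are saved under pics/ and viewed, at most 10 in all, crops included, and the job is handed in when it is done.

Besides the shell and the picture viewer there is one more tool, called after ">>>" as a command line: name --pt "numbers of a row" for each row, then --argument value for the rest. send_rows: Moves the arm, as the interface text tells. Its arguments: {"type":"object","properties":{"targets":{"type":"array","items":{"type":"array","items":{"type":"number"}}},"grip_force":{"type":"number"}},"required":["targets"]}

```bash
mkdir -p pics; ls; cat > h.py <<'E'
import numpy as np, cv2
from cell import observe, read_camera, calibration, hand_in, tcp_to_grasp
def save(n,im): cv2.imwrite(f'pics/{n}.png',im[...,::-1])
def cam(name,st=None):
    c=calibration(name); K=np.array(c['intrinsics']); k1=c['k1']
    if name=='wrist':
        from scipy.spatial.transform import Rotation as R
        T=np.eye(4); T[:3,:3]=R.from_euler('xyz',st['tool_rot']).as_matrix(); T[:3,3]=st['tool_pos']
        C=T@np.array(c['hand_eye'])
    else: C=np.linalg.inv(np.array(c['world_to_cam']))
    return K,k1,C
def ray(cm,u,v):
    K,k1,C=cm
    a=np.array([(u-K[0,2])/K[0,0],(v-K[1,2])/K[1,1]]); s=a.copy()
    for _ in range(20): s=a/(1+k1*(s@s))
    return C[:3,3],C[:3,:3]@np.array([s[0],-s[1],-1])
def onz(cm,u,v,z):
    o,d=ray(cm,u,v); return o+d*(z-o[2])/d[2]
def dep(cm,u,v,D):
    o,d=ray(cm,u,v); return o+d*D
def tri(c1,p1,c2,p2):
    o1,d1=ray(c1,*p1);o2,d2=ray(c2,*p2); t=np.linalg.lstsq(np.c_[d1,-d2],o2-o1,rcond=None)[0]
    a=o1+d1*t[0];b=o2+d2*t[1]; return (a+b)/2,np.linalg.norm(a-b)
E
python3 - <<'E'
from h import *
print(observe(),tcp_to_grasp)
for n in('scene','top'):
    im,d=read_camera(n); save(n,im); np.savez(n,im=im,d=d); print(n,calibration(n))
print(calibration('wrist'))
E
```

```text
pics
{'time': 0.0, 'qpos': array([-1.35902895e+00,  3.42705747e-01,  1.52502829e+00, -1.85910693e-05,
        1.27543408e+00, -1.46058317e-01]), 'qvel': array([-0.00019137, -0.00112953, -0.00112306, -0.0006704 ,  0.0005239 ,
       -0.00094457]), 'joint_efforts': array([-2.90578799e-03, -4.31250215e+01, -2.44222373e+01,  7.16560520e-02,
        5.59416006e-02, -1.08159143e-04]), 'tool_pos': array([ 0.18377175, -0.49133188,  0.22604986]), 'tool_rot': array([-3.14003138e+00, -2.11703934e-04,  3.57830950e-01]), 'contact_force': array([-0.8872634 , -0.23647487, -0.6965383 ]), 'torque': array([ 0.01196304, -0.02111165, -0.02745118]), 'grip_force': 0.0, 'opening': 0.09192766400282645} 0.0188
scene {'intrinsics': array([[591.87837683,   0.        , 315.68538999],
       [  0.        , 591.87837683, 234.05077893],
       [  0.        ,   0.        ,   1.        ]]), 'k1': -0.06639121169782125, 'world_to_cam': array([[-0.67235664, -0.73988193,  0.0226115 ,  0.29934413],
       [ 0.32334082, -0.26607861,  0.90810401, -0.26027775],
       [-0.66587331,  0.61788098,  0.41813375, -1.05263721],
  
[... 375 characters left out ...]
16315796, -0.48658953],
       [-0.16306828, -0.01528438,  0.98649639, -1.56320855],
       [ 0.        ,  0.        ,  0.        ,  1.        ]])}
{'intrinsics': array([[417.77489208,   0.        , 317.79619725],
       [  0.        , 417.77489208, 241.71484506],
       [  0.        ,   0.        ,   1.        ]]), 'k1': -0.025999361842390743, 'hand_eye': array([[-1.49409510e-04,  9.53730860e-01,  3.00661645e-01,
         8.12715066e-02],
       [ 9.99999803e-01, -4.05772146e-05,  6.25650878e-04,
        -2.26847494e-04],
       [ 6.08902562e-04,  3.00661680e-01, -9.53730666e-01,
        -1.58052848e-01],
       [ 0.00000000e+00,  0.00000000e+00,  0.00000000e+00,
         1.00000000e+00]])}
```

View pics/scene.png

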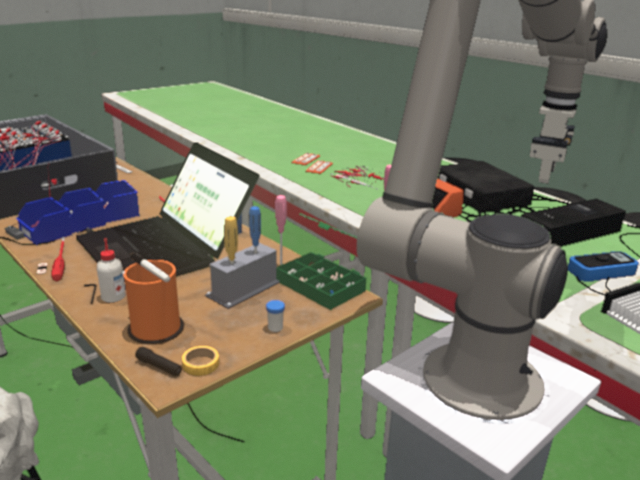

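View pics/top.png

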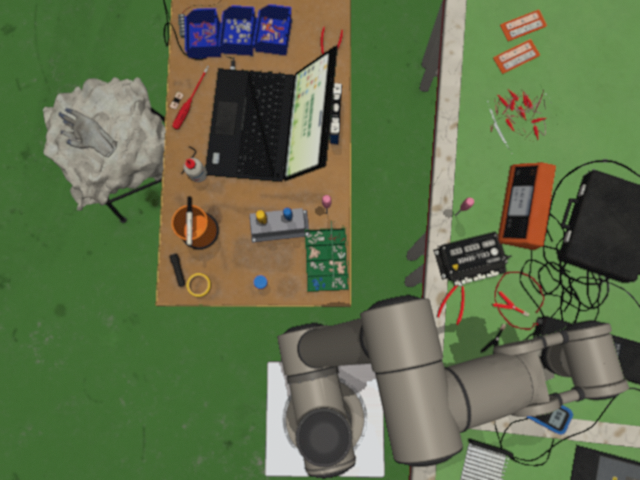

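The scene view shows the pot at (152,300) with the marker at (155,270). It also shows yellow (231,240), blue (255,230) and pink (281,215). In the top view the marker runs (189,200)–(190,243), with yellow at (262,217), blue at (288,214), the tub at (260,283), the tape at (199,285) and the laptop screen at (315,130).

```bash
cat > m.py <<'E'
from h import *
S=np.load('scene.npz');T=np.load('top.npz');cs=cam('scene');ct=cam('top')
def hsv(im):return cv2.cvtColor(im,cv2.COLOR_RGB2HSV)
def mask(im,lo,hi,box):
    m=cv2.inRange(hsv(im),lo,hi); z=np.zeros_like(m);x0,y0,x1,y1=box;z[y0:y1,x0:x1]=m[y0:y1,x0:x1]
    n,l,s,c=cv2.connectedComponentsWithStats(z); i=1+np.argmax(s[1:,4]) ; return (l==i),s[i],c[i]
if __name__=='__main__':
    Y=((18,90,80),(32,255,255));B=((100,90,60),(120,255,255));O=((3,120,60),(14,255,255))
    for nm,c,bt,bs in(('yel',Y,(252,205,272,226),(220,210,242,270)),('blu',B,(280,204,297,224),(245,200,265,250)),('pot',O,(165,195,225,255),(120,255,185,345)),('tape',Y,(180,268,218,302),(175,340,225,380)),('tub',B,(250,272,272,294),(260,295,290,315))):
        for k,cm,A,b in(('top',ct,T,bt),('scene',cs,S,bs)):
            m,s,cc=mask(A['im'],*c,b); vs,us=np.nonzero(m)
            D=A['d'][m];P=np.array([dep(cm,u,v,d) for u,v,d in zip(us,vs,D) if d>0])
            hi=P[P[:,2]>np.percentile(P[:,2],80)]
            print(nm,k,s,cc.round(1),'top80 mean',hi.mean(0).round(3),'zmax',np.percentile(P[:,2],[2,50,98]).round(3))
    # white marker + black cap on top view by depth height
    for k,cm,A,b in(('top',ct,T,(170,190,230,260)),('scene',cs,S,(115,250,190,300))):
        pts=[];px=[]
        for v in range(b[1],b[3]):
            for u in range(b[0],b[2]):
                d=A['d'][v,u]
                if d>0:
                    p=dep(cm,u,v,d)
                    if p[2]>0.135: pts.append(p);px.append((u,v))
        pts=np.array(pts);px=np.array(px);print(k,len(pts),pts.mean(0).round(3),pts.min(0).round(3),pts.max(0).round(3),px.min(0),px.max(0))
        q=pts[:,:2]-pts[:,:2].mean(0);w=np.linalg.svd(q,full_matrices=False)[2][0];t=q@w;print('axis',w,t.min(),t.max(), np.median(pts[:,2]))
    # holder top by depth
    P=np.array([dep(ct,u,v,T['d'][v,u]) for v in range(195,250) for u in range(240,315) if T['d'][v,u]>0])
    H=P[(abs(P[:,2]-.08)<.012)];r=cv2.minAreaRect((H[:,:2]*1000).astype(np.float32));print('holder',r,len(H))
    P=np.array([dep(ct,u,v,T['d'][v,u]) for v in range(40,215) for u in range(200,345) if T['d'][v,u]>0])
    P=P[P[:,2]<.5]
    for y0 in(0,.05,.1,.15,.2):
        for x0 in (.55,.6,.65,.7,.75):
            Q=P[(abs(P[:,1]-y0)<.025)&(abs(P[:,0]-x0)<.025)]
            if len(Q):print(x0,y0,np.percentile(Q[:,2],99).round(3),end='; ')
    crop=np.hstack([cv2.resize(T['im'][190:260,165:325],None,fx=4,fy=4,interpolation=2)]);crop2=cv2.resize(S['im'][190:350,115:305],(640*190//160*270//640,270),interpolation=2)
    crop2=cv2.copyMakeBorder(crop2,0,0,0,640-crop2.shape[1],0);save('crop',np.vstack([crop,crop2]))
E
python3 m.py
```

```text
yel top [256 209  11  15 123] [261.  215.9] top80 mean [0.532 0.168 0.186] zmax [-0.001  0.178  0.188]
yel scene [224 216  14  45 482] [230.7 236.1] top80 mean [0.524 0.173 0.18 ] zmax [0.094 0.145 0.185]
blu top [283 208   9  12  78] [287.4 213.2] top80 mean [0.541 0.098 0.188] zmax [0.142 0.181 0.19 ]
blu scene [250 206  10  39 269] [254.6 223.2] top80 mean [0.534 0.103 0.184] zmax [0.103 0.154 0.187]
pot top [191 204  26  43 781] [202.1 227.2] top80 mean [0.518 0.332 0.124] zmax [0.002 0.041 0.133]
pot scene [ 124  259   61   82 3704] [152.2 301.3] top80 mean [0.513 0.368 0.124] zmax [0.002 0.081 0.131]
tape top [185 272  27  26 293] [198.1 284.6] top80 mean [0.365 0.36  0.022] zmax [-0.005  0.014  0.025]
tape scene [182 346  37  30 537] [200.3 363.3] top80 mean [0.361 0.357 0.02 ] zmax [0.001 0.016 0.021]
tub top [254 276  13  13 133] [260.  281.8] top80 mean [0.369 0.179 0.06 ] zmax [0.045 0.054 0.061]
tub scene [267 301  17  12 179] [275.  306.3] top80 mean [0.366 0.181 0.057] zmax [0.048 0.055 0.058]
top 253 [0.527 0.361 0.142] [0.46  0.318 0.135] [0.59  0.408 0.152] [172 196] [205 244]
axis [-0.99966743 -0.02578816] -0.06305276678550982 0.0670367540704125 0.14172431397738827
scene 324 [0.518 0.364 0.142] [0.454 0.354 0.135] [0.59  0.372 0.148] [130 252] [169 280]
axis [-0.99845936 -0.05548785] -0.07223144103254753 0.06438170254583117 0.14305747316285167
holder ((536.2163696289062, 134.16123962402344), (58.452701568603516, 146.18905639648438), 6.676965236663818) 875
0.55 0 0.182; 0.6 0 0.179; 0.65 0 0.211; 0.7 0 0.215; 0.75 0 0.215; 0.55 0.05 0.086; 0.6 0.05 0.009; 0.65 0.05 0.172; 0.7 0.05 0.174; 0.75 0.05 0.166; 0.55 0.1 0.19; 0.6 0.1 0.008; 0.65 0.1 0.093; 0.7 0.1 0.094; 0.75 0.1 0.09; 0.55 0.15 0.189; 0.6 0.15 0.008; 0.65 0.15 0.022; 0.7 0.15 0.028; 0.75 0.15 0.028; 0.55 0.2 0.184; 0.6 0.2 0.007; 0.65 0.2 0.022; 0.7 0.2 0.029; 0.75 0.2 0.029;
```

View pics/crop.png

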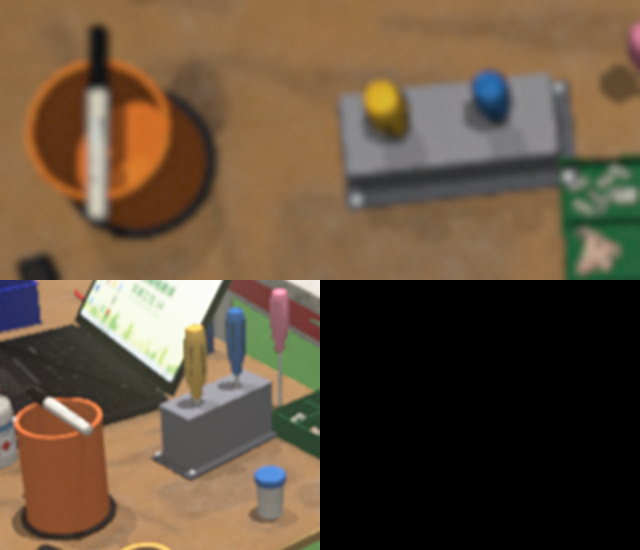

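The crop confirms that the marker lies along x across the mouth, with the cap at +x, and that blue is in the −y well. Next I refine these positions by triangulation.

```bash
python3 - <<'E'
from m import *
def top(u,v):return (165+u/4,190+v/4)
def sc(x,y):return (115+(x)*190/320,190+(y-280)*160/270)
print('rim', onz(ct,*top(98.5,128.5),.13).round(4))
print('marker ends', onz(ct,*top(97,26),.1375).round(4),onz(ct,*top(96,221),.1375).round(4))
print('white end tri',tri(ct,top(96,216),cs,sc(87,430)))
for n,c in(('yel',((18,90,80),(32,255,255))),('blu',((100,90,60),(120,255,255)))):
    bt,bs=((252,205,272,226),(220,210,242,270)) if n=='yel' else ((280,204,297,224),(245,200,265,250))
    mt,st,_=mask(T['im'],*c,bt);ms,ss,_=mask(S['im'],*c,bs)
    # handle end cap: top view upper blob circle (radius px ~ width/2), scene top edge
    pt=(st[0]+st[2]/2-.5, st[1]+st[2]/2-.5); row=ss[1]; us=np.nonzero(ms[row:row+3])[1].mean(); 
    print(n,'end tri',tri(ct,pt,cs,(us,row)),'onz',onz(ct,*pt,.188).round(4))
# rim in the scene view: outer ellipse
m,s,c=mask(S['im'],(3,120,60),(14,255,255),(120,255,185,345));print(s)
E
```

```text
rim [0.5204 0.3622 0.13  ]
marker ends [0.5887 0.3644 0.1375] [0.4567 0.3591 0.1375]
white end tri (array([0.46014906, 0.35943021, 0.13757815]), np.float64(0.00037681295419635))
yel end tri (array([0.53105383, 0.16474817, 0.18709252]), np.float64(0.0004493942472214542)) onz [0.531  0.1648 0.188 ]
blu end tri (array([0.53701945, 0.09893773, 0.19039409]), np.float64(0.0028766239534632155)) onz [0.5366 0.098  0.188 ]
[ 124  259   61   82 3704]
```

>>> send_rows --pt "0.4 0.02 0.05 0.05 -0.14" --pt "0.4 0.03 0.05 0.03 -0.14" --pt "0.4 0.03 0.05 0.03 -0.08" --pt "0.4 0.03 0.05 0 0" --pt "0.4 0.03 0.05 0 0"

```text
time: 0.6
tool_pos: [0.2953, -0.2942, 0.307]
tool_rot: [3.141, -0.001, -0.003]
contact_force: [1.0, -0.1, -0.1]
opening: 0.0563
grip_force: 0.0
```

>>> send_rows --pt "0.4 0.04 0.04 0 0" --pt "0.4 0.04 0.04 0 0" --pt "0.4 0.03 0.05 0 0" --pt "0.4 0.03 0.05 0 0" --pt "0.4 0.02 0.05 0 0"

```text
time: 1.1
tool_pos: [0.4363, -0.091, 0.3061]
tool_rot: [-3.142, 0.0, -0.002]
contact_force: [0.9, -1.2, -0.1]
opening: 0.037
grip_force: 0.0
```

>>> send_rows --pt "0.4 0.01 0.05 0 0" --pt "0.4 0.01 0.05 0 0" --pt "0.4 0.01 0.05 0 0" --pt "0.4 0.01 0.05 0 0" --pt "0.4 0 0.05 0 0"

```text
time: 1.6
tool_pos: [0.475, 0.1553, 0.306]
tool_rot: [3.141, 0.0, -0.002]
contact_force: [0.7, -0.0, 1.4]
opening: 0.0369
grip_force: 0.0
```

>>> send_rows --pt "0.4 0 0.05 0 0" --pt "0.4 0 0.05 0 0" --pt "0.4 0 0 0 0" --pt "0.4 0 0 0 0"

```text
time: 2.0
tool_pos: [0.4741, 0.2541, 0.3057]
tool_rot: [3.141, 0.001, 0.0]
contact_force: [-0.2, 0.7, -0.7]
opening: 0.0367
grip_force: 0.0
```

>>> send_rows --pt "0.4 0.02 0.05 0 0" --pt "0.4 0.02 0.05 -0.02 0" --pt "0.4 0 0 -0.02 0" --pt "0.4 0 0 0 0" --pt "0.4 0 0 0 0"

```text
time: 2.5
tool_pos: [0.511, 0.3415, 0.2694]
tool_rot: [3.141, 0.001, -0.004]
contact_force: [-0.0, 0.4, 0.7]
opening: 0.0367
grip_force: 0.0
```

```bash
python3 - <<'E'
from h import *
s=observe();im,d=read_camera('wrist');save('w1',im);np.savez('w1',im=im,d=d,s=s);print(s['tool_pos'],s['tool_rot'])
E
```

```text
[0.51097346 0.34152018 0.26940685] [ 3.14067047e+00  6.17503179e-04 -4.15224820e-03]
```

View pics/w1.png

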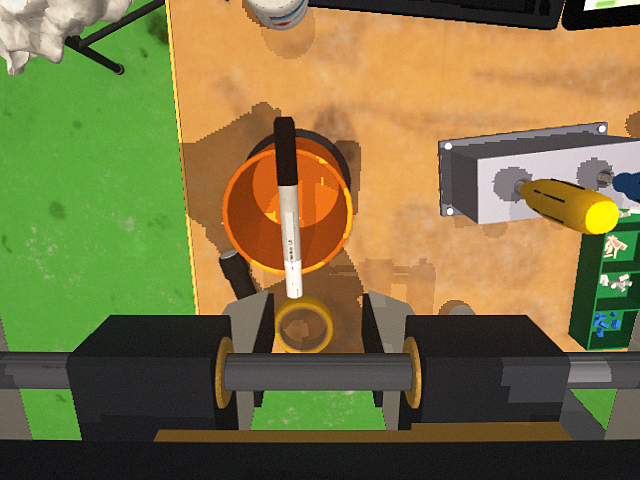

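The wrist picture shows the marker from its cap end (285,118) to its white end (294,297). The rim spans columns 222–352 and rows 140–273.

```bash
python3 - <<'E'
from h import *
f=np.load('w1.npz',allow_pickle=True);s=f['s'].item();c=cam('wrist',s);d=f['d'];ct=cam('top')
a=onz(c,285.5,118,.1375);b=onz(c,294,297,.1375);print('marker',a.round(4),b.round(4),((a+b)/2).round(4),np.linalg.norm(a-b),np.arctan2(*(a-b)[1::-1]))
for u,v in((286,150),(289,210),(292,270)):print(dep(c,u,v,d[v,u]).round(4))
L,R=onz(c,222,208,.13),onz(c,352.5,208,.13);B=onz(c,293,273,.13);print('rim',L.round(4),R.round(4),(L+R)/2,B.round(4))
print('tri white end',tri(c,(294,297),ct,(165+24,190+221/4)),'cap',tri(c,(285.5,118),ct,(165+97/4,190+26/4)))
print('blue?',onz(c,630,186,.18))
E
```

```text
marker [0.5873 0.3628 0.1375] [0.4567 0.3599 0.1375] [0.522  0.3614 0.1375] 0.13064297794511073 0.02215730730358459
[0.5669 0.3625 0.1445]
[0.5259 0.3616 0.1442]
[0.4815 0.3605 0.1447]
rim [0.5244 0.4114 0.13  ] [0.5239 0.3163 0.13  ] [0.52412962 0.36384922 0.13      ] [0.4733 0.3608 0.13  ]
tri white end (array([0.45665713, 0.35959879, 0.13719653]), np.float64(0.0007760208286706223)) cap (array([0.58725522, 0.36254244, 0.14402956]), np.float64(0.0004346201703358229))
blue? [0.54857757 0.15252632 0.18      ]
```

>>> send_rows --pt "0.4 0.011 0.02 0 0.025" --pt "0.4 0 0 -0.03 0" --pt "0.4 0 0 -0.03 0" --pt "0.4 0 0 0 0" --pt "0.4 0 0 0 0"

```text
time: 3.05
tool_pos: [0.5223, 0.3626, 0.2111]
tool_rot: [-3.141, -0.002, 0.022]
contact_force: [0.5, -0.6, 0.3]
opening: 0.037
grip_force: 0.0
```

>>> send_rows --pt "0.4 0 -0.001 -0.03 0" --pt "0.4 0 0 -0.03 0" --pt "0.4 0 0 -0.015 0" --pt "0.4 0 0 -0.012 0" --pt "0.4 0 0 0 0"

```text
time: 3.55
tool_pos: [0.522, 0.362, 0.1226]
tool_rot: [-3.142, -0.0, 0.022]
contact_force: [-0.1, -0.7, 0.0]
opening: 0.0364
grip_force: 0.0
```

>>> send_rows --pt "0.05 0 0 0 0" --pt "0.05 0 0 0 0" --pt "0.05 0 0 0 0" --pt "0.05 0 0 0 0" --pt "0.05 0 0 0 0" --grip_force 15

```text
time: 4.05
tool_pos: [0.5221, 0.3625, 0.1232]
tool_rot: [-3.141, -0.002, 0.023]
contact_force: [-0.4, -0.3, 5.9]
opening: 0.0143
grip_force: 15.0
```

>>> send_rows --pt "0.05 0 0 0.01 0" --pt "0.05 0 0 0.02 0" --pt "0.05 0 0 0.03 0" --pt "0.05 0 0 0.03 0" --pt "0.05 0 0 0 0"

```text
time: 4.55
tool_pos: [0.5234, 0.3633, 0.2175]
tool_rot: [-3.138, -0.008, 0.023]
contact_force: [-0.4, 0.1, 0.4]
opening: 0.0145
grip_force: 15.0
```

>>> send_rows --pt "0.05 -0.02 -0.02 0 0" --pt "0.05 -0.03 -0.03 0 0" --pt "0.05 -0.03 -0.03 0 0" --pt "0.05 -0.025 -0.025 0 0" --pt "0.05 0 0 0 0"

```text
time: 5.05
tool_pos: [0.4131, 0.2548, 0.2118]
tool_rot: [3.14, 0.004, 0.022]
contact_force: [-0.4, -0.3, -0.4]
opening: 0.0141
grip_force: 15.0
```

>>> send_rows --pt "0.05 0 0 -0.04 0" --pt "0.05 0 0 -0.05 0" --pt "0.05 0 0 -0.05 0" --pt "0.05 0 0 -0.04 0" --pt "0.05 0 0 0 0"

```text
time: 5.55
tool_pos: [0.4135, 0.256, 0.0274]
tool_rot: [3.138, 0.01, 0.023]
contact_force: [-0.2, 0.0, -0.7]
opening: 0.0143
grip_force: 15.0
```

>>> send_rows --pt "0.05 0 0 0 0" --pt "0.05 0 0 0 0"

```text
time: 5.75
tool_pos: [0.4183, 0.2581, 0.0341]
tool_rot: [-3.14, -0.004, 0.023]
contact_force: [1.0, -0.7, 0.1]
opening: 0.0145
grip_force: 15.0
```

>>> send_rows --pt "0.05 0 0 -0.012 0" --pt "0.05 0 0 -0.01 0" --pt "0.05 0 0 -0.005 0" --pt "0.05 0 0 0 0" --pt "0.05 0 0 0 0" --grip_force 5

```text
time: 6.25
tool_pos: [0.4166, 0.2572, 0.005]
tool_rot: [3.141, 0.0, 0.023]
contact_force: [-0.2, 0.4, 0.9]
opening: 0.0141
grip_force: 5.0
```

```bash
python3 - <<'E'
from h import *
s=observe();im,d=read_camera('scene');save('s2',cv2.resize(im[260:420,90:310],(800,582)));print(s['tool_pos'],s['contact_force'])
E
```

```text
[0.41662419 0.25717627 0.00503984] [-0.20087576  0.40698306  0.94300121]
```

View pics/s2.png

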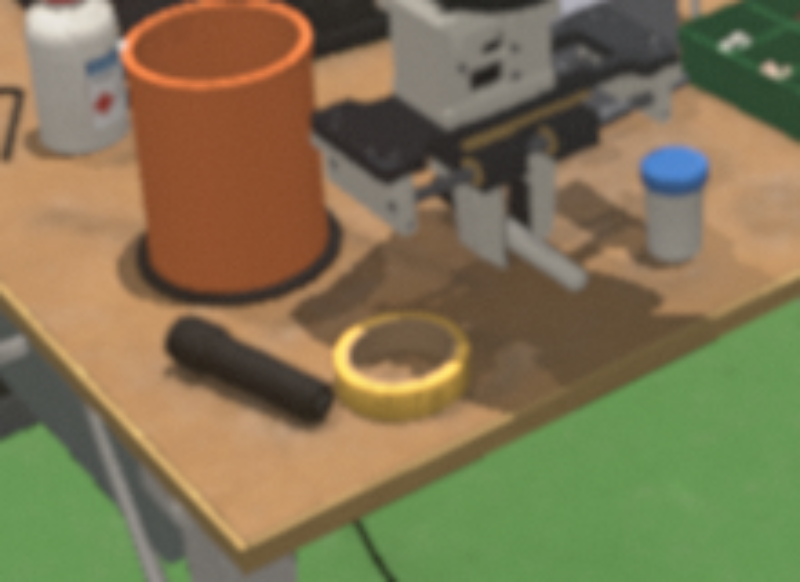

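The marker, with its white end at about (570,275) in the crop, is held level a few millimetres above the bench. I lower it a little more and open slowly.

>>> send_rows --pt "0.05 0 0 -0.003 0" --pt "0.05 0 0 0 0" --pt "0.17 0 0 0 0" --pt "0.2 0 0 0 0" --pt "0.25 0 0 0 0"

```text
time: 6.8
tool_pos: [0.4167, 0.2572, 0.0022]
tool_rot: [3.142, -0.0, 0.023]
contact_force: [0.2, 0.2, -0.1]
opening: 0.0215
grip_force: 0.0
```

>>> send_rows --pt "0.3 0 0 0 0" --pt "0.3 0 0 0 0" --pt "0.3 0 0 0 0" --pt "0.3 0 0 0 0" --pt "0.3 0 0 0 0"

```text
time: 7.3
tool_pos: [0.4166, 0.2572, 0.0021]
tool_rot: [3.142, -0.0, 0.023]
contact_force: [0.6, 0.7, 0.0]
opening: 0.0275
grip_force: 0.0
```

>>> send_rows --pt "0.4 0 0 0.02 0" --pt "0.4 0 0 0.03 0" --pt "0.4 0 0 0.05 0" --pt "0.4 0 0 0.05 0" --pt "0.4 0 0 0.05 0"

```text
time: 7.8
tool_pos: [0.4161, 0.257, 0.2041]
tool_rot: [3.141, 0.0, 0.023]
contact_force: [0.8, -0.0, -0.8]
opening: 0.0366
grip_force: 0.0
```

>>> send_rows --pt "0.6 0 0 0.05 0.145" --pt "0.6 0 0 0.04 0.145" --pt "0.6 0.02 -0.02 0 0.145" --pt "0.6 0.02 -0.02 0 0.145" --pt "0.6 0.02 -0.03 0 0.145"

```text
time: 8.3
tool_pos: [0.477, 0.1872, 0.2925]
tool_rot: [3.141, -0.001, 0.756]
contact_force: [-0.1, 0.2, -0.7]
opening: 0.0552
grip_force: 0.0
```

>>> send_rows --pt "0.6 0.02 -0.03 0 0.145" --pt "0.6 0.02 -0.02 0 0.145" --pt "0.6 0.02 -0.02 0 0.145" --pt "0.6 0 -0.01 0 0.145" --pt "0.6 0 0 0 0.145"

```text
time: 8.8
tool_pos: [0.537, 0.1055, 0.2916]
tool_rot: [-3.141, 0.001, 1.476]
contact_force: [-0.3, 0.0, 0.2]
opening: 0.0551
grip_force: 0.0
```

>>> send_rows --pt "0.6 0 0 0 0.095" --pt "0.6 0 0 0 0" --pt "0.6 0 0 0 0"

```text
time: 9.1
tool_pos: [0.5365, 0.1072, 0.292]
tool_rot: [-3.142, 0.0, 1.565]
contact_force: [0.2, -0.0, 0.2]
opening: 0.0551
grip_force: 0.0
```

```bash
python3 - <<'E'
from h import *
s=observe();im,d=read_camera('wrist');save('w2',im);np.savez('w2',im=im,d=d,s=s);print(s['tool_pos'],s['tool_rot'])
E
```

```text
[0.53651876 0.10723366 0.29203071] [-3.14150050e+00  1.25771093e-05  1.56515747e+00]
```

View pics/w2.png

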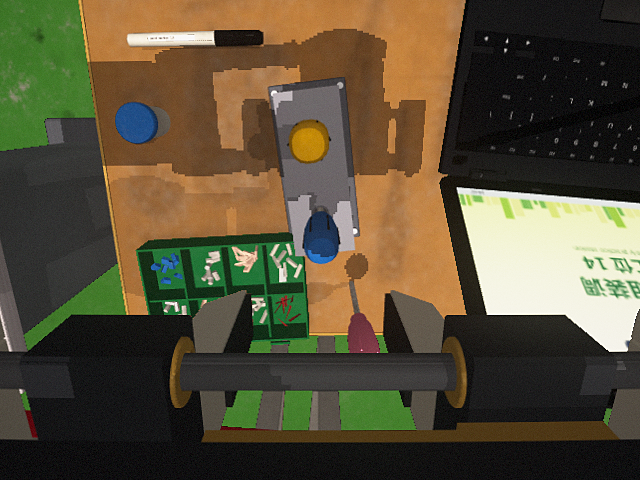

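The marker lies flat on the bench at (195,38), and the tub is untouched. Blue's handle end is at about (321,245) and yellow's at (310,142), so blue lies close to the finger midline.

```bash
python3 - <<'E'
from m import *
f=np.load('w2.npz',allow_pickle=True);s=f['s'].item();c=cam('wrist',s);d=f['d']
m,st,cc=mask(f['im'],(100,90,40),(120,255,255),(295,195,345,270));print(st,cc)
bt=(321,st[1]+st[3]-1-18.)
for e in (287,287.5):
  for v in(212,212.5): print(tri(c,bt,ct,(e,v)))
for v in range(208,262,6):
    us=np.nonzero(m[v])[0]; 
    if len(us): u=us.mean(); p=dep(c,u,v,d[v,int(u)]); print(v,us.min(),us.max(),p.round(4))
print('tip down mouth:', onz(c,310,195,.08))
print('marker',onz(c,128,39,.0075),onz(c,264,38,.0075))
E
```

```text
[ 304  211   35   53 1410] [320.7141844  238.64751773]
(array([0.53881898, 0.09945023, 0.17431493]), np.float64(0.0015585459832183563))
(array([0.53832502, 0.09928005, 0.17287345]), np.float64(0.00041116845894199444))
(array([0.53909586, 0.09848269, 0.17180113]), np.float64(0.002166161027449237))
(array([0.53860187, 0.09831081, 0.17035011]), np.float64(0.0010173901412830224))
214 313 328 [0.538  0.1113 0.1303]
220 309 332 [0.5378 0.1122 0.1528]
226 306 335 [0.5378 0.1117 0.1679]
232 305 337 [0.5381 0.1106 0.179 ]
238 304 337 [0.5378 0.1083 0.1855]
244 304 338 [0.5381 0.1049 0.188 ]
250 305 337 [0.5381 0.1    0.1856]
256 308 335 [0.5384 0.0963 0.1871]
tip down mouth: [0.52888599 0.11662235 0.08      ]
marker [0.35171308 0.25784842 0.0075    ] [0.48447599 0.25701834 0.0075    ]
```

>>> send_rows --pt "0.6 0.002 -0.008 -0.02 0" --pt "0.6 0 0 -0.03 0" --pt "0.6 0 0 -0.03 0" --pt "0.6 0 0 -0.02 0" --pt "0.6 0 0 0 0"

```text
time: 9.65
tool_pos: [0.5368, 0.0992, 0.1894]
tool_rot: [-3.136, 0.0, 1.566]
contact_force: [-0.7, -0.2, 0.5]
opening: 0.0549
grip_force: 0.0
```

>>> send_rows --pt "0.6 0 0 -0.015 0" --pt "0.6 0 0 -0.015 0" --pt "0.6 0 0 -0.01 0" --pt "0.6 0 0 0 0" --pt "0.6 0 0 0 0"

```text
time: 10.15
tool_pos: [0.5391, 0.0993, 0.153]
tool_rot: [3.14, -0.0, 1.568]
contact_force: [-0.1, 0.9, 0.2]
opening: 0.0551
grip_force: 0.0
```

>>> send_rows --pt "0.6 -0.001 -0.0005 -0.009 0" --pt "0.6 0 0 0 0" --pt "0.2 0 0 0 0" --pt "0.1 0 0 0 0" --pt "0.1 0 0 0 0" --grip_force 25

```text
time: 10.65
tool_pos: [0.5378, 0.0987, 0.1433]
tool_rot: [3.141, -0.0, 1.568]
contact_force: [0.4, 0.4, 1.7]
opening: 0.0356
grip_force: 0.0
```

>>> send_rows --pt "0.1 0 0 0 0" --pt "0.1 0 0 0 0" --pt "0.1 0 0 0 0"

```text
time: 10.95
tool_pos: [0.5378, 0.0987, 0.1433]
tool_rot: [3.141, -0.0, 1.568]
contact_force: [0.8, 0.2, 1.6]
opening: 0.0258
grip_force: 25.0
```

>>> send_rows --pt "0.1 0 0 0.01 0" --pt "0.1 0 0 0.02 0" --pt "0.1 0 0 0.03 0" --pt "0.1 0 0 0.03 0" --pt "0.1 0 0 0.03 0"

```text
time: 11.45
tool_pos: [0.5374, 0.0987, 0.2649]
tool_rot: [3.141, 0.0, 1.568]
contact_force: [0.6, 0.2, -0.6]
opening: 0.0257
grip_force: 25.0
```

>>> send_rows --pt "0.1 0 0 0.03 0" --pt "0.1 0 0 0.03 0" --pt "0.1 0 0 0.02 0" --pt "0.1 0 0 0 0" --pt "0.1 0 0 0 0"

```text
time: 11.95
tool_pos: [0.5373, 0.0987, 0.3427]
tool_rot: [-3.141, 0.0, 1.568]
contact_force: [0.2, 0.2, -1.5]
opening: 0.0264
grip_force: 25.0
```

```bash
python3 - <<'E'
from h import *
s=observe();im,d=read_camera('scene');save('s3',cv2.resize(im[120:320,110:310],(600,600)));print(s['tool_pos'],s['contact_force'])
E
```

```text
[0.53733871 0.09870953 0.34271638] [ 0.21729318  0.16939421 -1.45290525]
```

View pics/s3.png

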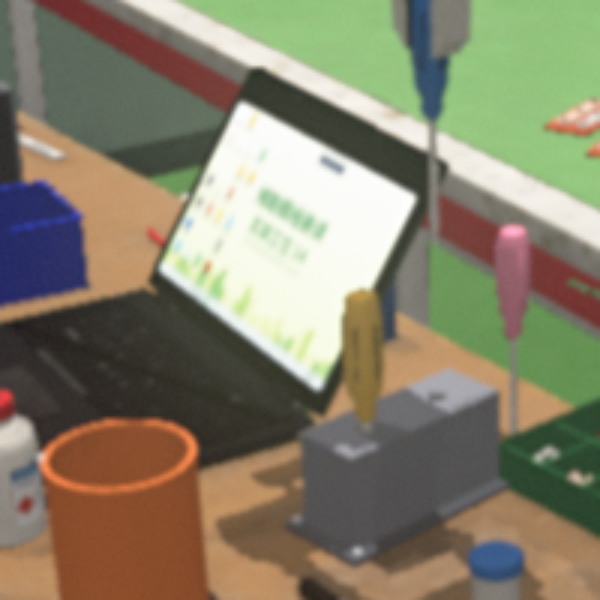

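The blue screwdriver hangs upright from the fingers, with its tip at (433,240) in the crop. Yellow is still standing in its well.

```bash
python3 - <<'E'
from h import *
c=cam('scene');o,d=ray(c,110+433/3,120+240/3)
# closest point of ray to vertical line through tcp
t=np.dot(np.array([.5373,.0987])-o[:2],d[:2])/(d[:2]@d[:2]);print(o+d*t)
E
```

```text
[0.53778601 0.09935878 0.20438844]
```

>>> send_rows --pt "0.1 0 0.02 0 0" --pt "0.1 0 0.04 0 0" --pt "0.1 0 0.04 0 0" --pt "0.1 -0.005 0.04 0 0" --pt "0.1 -0.005 0.04 0 0"

```text
time: 12.5
tool_pos: [0.5269, 0.28, 0.3411]
tool_rot: [-3.138, 0.001, 1.567]
contact_force: [1.4, 0.4, -1.7]
opening: 0.0259
grip_force: 25.0
```

>>> send_rows --pt "0.1 -0.005 0.04 0 0" --pt "0.1 0 0.03 0 0" --pt "0.1 0 0.015 0 0" --pt "0.1 0 0 0 0" --pt "0.1 0 0 0 0"

```text
time: 13.0
tool_pos: [0.5224, 0.3632, 0.3416]
tool_rot: [-3.139, 0.002, 1.568]
contact_force: [0.8, -0.6, -0.9]
opening: 0.0258
grip_force: 25.0
```

>>> send_rows --pt "0.1 0 0 -0.03 0" --pt "0.1 0 0 -0.04 0" --pt "0.1 0 0 -0.04 0" --pt "0.1 0 0 -0.03 0" --pt "0.1 0 0 -0.02 0"

```text
time: 13.5
tool_pos: [0.5218, 0.3613, 0.1802]
tool_rot: [-3.138, 0.002, 1.566]
contact_force: [0.4, -0.4, -0.6]
opening: 0.0263
grip_force: 25.0
```

>>> send_rows --pt "0.1 0 0 -0.01 0" --pt "0.1 0 0 -0.005 0" --pt "0.1 0 0 0 0" --pt "0.1 0 0 0 0"

```text
time: 13.9
tool_pos: [0.5233, 0.3637, 0.1694]
tool_rot: [3.14, -0.001, 1.567]
contact_force: [-0.1, -0.3, -1.1]
opening: 0.0259
grip_force: 25.0
```

>>> send_rows --pt "0.1 0 0 -0.008 0" --pt "0.1 0 0 -0.008 0" --pt "0.1 0 0 0 0" --pt "0.1 0 0 0 0"

```text
time: 14.3
tool_pos: [0.5224, 0.3637, 0.1517]
tool_rot: [-3.141, 0.0, 1.568]
contact_force: [0.3, 0.1, -0.4]
opening: 0.0259
grip_force: 25.0
```

>>> send_rows --pt "0.1 0 0 -0.005 0" --pt "0.1 0 0 0 0" --pt "0.1 0 0 0 0"

```text
time: 14.6
tool_pos: [0.5226, 0.3637, 0.147]
tool_rot: [-3.142, 0.0, 1.568]
contact_force: [-0.0, -0.3, -0.7]
opening: 0.0257
grip_force: 25.0
```

>>> send_rows --pt "0.1 0 0 -0.004 0" --pt "0.1 0 0 0 0" --pt "0.1 0 0 0 0"

```text
time: 14.9
tool_pos: [0.5226, 0.3636, 0.143]
tool_rot: [-3.141, 0.0, 1.568]
contact_force: [0.5, -0.1, -1.2]
opening: 0.0254
grip_force: 25.0
```

>>> send_rows --pt "0.1 0 0 -0.003 0" --pt "0.1 0 0 0 0" --pt "0.1 0 0 0 0"

```text
time: 15.2
tool_pos: [0.5231, 0.3639, 0.1411]
tool_rot: [3.14, -0.001, 1.568]
contact_force: [0.2, -1.3, 5.5]
opening: 0.0259
grip_force: 25.0
```

>>> send_rows --pt "0.1 0 0 -0.002 0" --pt "0.1 0 0 0 0" --pt "0.1 0 0 0 0"

```text
time: 15.5
tool_pos: [0.5233, 0.3641, 0.1409]
tool_rot: [3.138, -0.002, 1.568]
contact_force: [-3.6, -1.6, 15.3]
opening: 0.0258
grip_force: 25.0
```

>>> send_rows --pt "0.1 0 0 -0.002 0" --pt "0.1 0 0 0 0" --pt "0.1 0 0 0 0"

```text
time: 15.8
tool_pos: [0.5237, 0.3647, 0.1406]
tool_rot: [3.136, -0.003, 1.568]
contact_force: [-4.6, -1.2, 23.0]
opening: 0.0263
grip_force: 25.0
```

Blade is on the floor; relieve the press, then open gradually and rise straight up.

>>> send_rows --pt "0.1 0 0 0.004 0" --pt "0.1 0 0 0 0" --pt "0.32 0 0 0 0" --pt "0.36 0 0 0 0" --pt "0.4 0 0 0 0" --grip_force 8

```text
time: 16.3
tool_pos: [0.5224, 0.3636, 0.1393]
tool_rot: [-3.141, 0.001, 1.568]
contact_force: [-0.5, -0.2, 0.7]
opening: 0.0356
grip_force: 0.0
```

>>> send_rows --pt "0.45 0 0 0 0" --pt "0.5 0 0 0 0" --pt "0.6 0 0 0 0" --pt "0.75 0 0 0 0" --pt "0.95 0 0 0 0"

```text
time: 16.8
tool_pos: [0.5226, 0.3637, 0.1401]
tool_rot: [3.141, -0.0, 1.568]
contact_force: [-0.4, -0.1, 0.4]
opening: 0.0653
grip_force: 0.0
```

>>> send_rows --pt "0.95 0 0 0 0" --pt "0.95 0 0 0 0" --pt "0.95 0 0 0 0" --pt "0.95 0 0 0 0"

```text
time: 17.2
tool_pos: [0.5226, 0.3637, 0.1401]
tool_rot: [3.141, -0.0, 1.568]
contact_force: [-0.4, -0.5, -0.8]
opening: 0.0869
grip_force: 0.0
```

```bash
python3 - <<'E'
from h import *
s=observe();im,d=read_camera('scene');a=cv2.resize(im[180:340,90:250],(480,480));im,d=read_camera('wrist');b=cv2.resize(im,(320,240));save('s4',np.hstack([a,cv2.copyMakeBorder(b,0,240,0,0,0)]));print(s['tool_pos'],s['contact_force'],s['opening'])
E
```

```text
[0.52262352 0.36370585 0.14011198] [-0.39257793 -0.4893295  -0.76167139] 0.08691063711715778
```

View pics/s4.png

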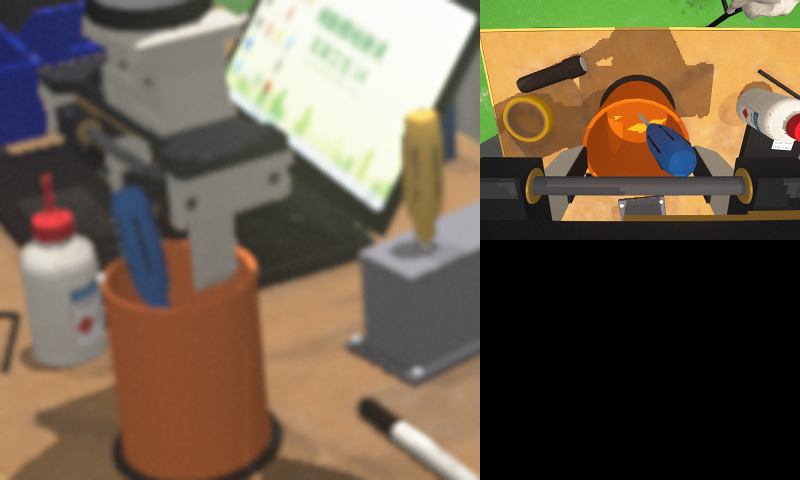

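The screwdriver stands in the pot leaning towards +x, with its handle beside the +x finger; wrist crop (675,160). I ease the fingers to +x so the handle rests on the rim, then rise.

>>> send_rows --pt "1 0.004 0 0 0" --pt "1 0.004 0 0 0" --pt "1 0.004 0 0 0" --pt "1 0.004 0 0 0" --pt "1 0 0 0 0"

```text
time: 17.8
tool_pos: [0.5393, 0.3636, 0.14]
tool_rot: [3.141, -0.0, 1.567]
contact_force: [-0.4, -0.3, -0.6]
opening: 0.0916
grip_force: 0.0
```

>>> send_rows --pt "1 0 0 0.01 0" --pt "1 0 0 0.02 0" --pt "1 0 0 0.03 0" --pt "1 0 0 0.03 0" --pt "1 0 0 0.04 0"

```text
time: 18.3
tool_pos: [0.5378, 0.3634, 0.2709]
tool_rot: [-3.14, 0.001, 1.568]
contact_force: [-0.2, 0.3, 0.1]
opening: 0.0915
grip_force: 0.0
```

>>> send_rows --pt "1 0 0 0.03 0" --pt "1 0 0 0.03 0" --pt "1 0 0 0 0" --pt "1 0 0 0 0" --pt "1 0 0 0 0"

```text
time: 18.8
tool_pos: [0.5381, 0.3635, 0.329]
tool_rot: [-3.14, 0.001, 1.568]
contact_force: [-0.8, 0.5, 1.2]
opening: 0.092
grip_force: 0.0
```

```bash
python3 - <<'E'
from h import *
s=observe();im,d=read_camera('scene');a=cv2.resize(im[180:360,90:270],(480,480));im,d=read_camera('wrist');b=cv2.resize(im,(320,240));save('s5',np.hstack([a,cv2.copyMakeBorder(b,0,240,0,0,0)]));print(s['time'],s['tool_pos'],s['contact_force'],s['opening'])
E
```

```text
18.8 [0.53813115 0.36349412 0.32898357] [-0.83296565  0.49874856  1.1620005 ] 0.09202236640554413
```

View pics/s5.png

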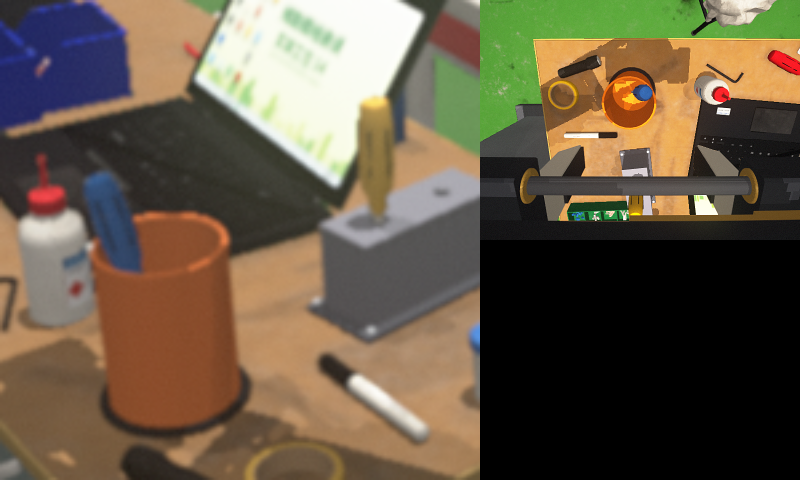

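The screwdriver leans in the pot with its handle at (113,220). The marker lies flat at (375,395), yellow stands in its well, and the gripper is clear.

```bash
python3 -c "
from cell import hand_in
print(hand_in())"
```

```text
the job is handed in; nothing more can be done
None
```

The job is handed in: the blue screwdriver stands blade down in the pot, leaning on the rim; the marker lies flat on the bench after I released it from about 8 mm up; the yellow driver, tape and tub were left alone. The hand-in returned no verdict.

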